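# Set the contact grill's heat and hold its lid open

## Task

Turn the grill's black heat dial clockwise, regrasping as needed, until its white pointer stands at the orange dot, and let go of it while the lid is still shut. Then take the lid by its front handle, raise it to 60 degrees and finish while still holding it there, at rest, so that the cook can lay a sandwich in: without the hand the lid would fall shut. Leave the dial at the dot and do not shift or tip the jar, mug, spatula, bottle, bowls and plate around it.

Things in the scene. Friction and masses are not known exactly. Their poses are not given: they have to be found in the camera images.
- grill: Steel contact grill, fixed. Origin under the centre of its plates, on the counter; x points from the front handle to the hinge at the back, y left, z up. Lower half 220 (x) x 250 (y) mm; a grey control wing, flat top 60 mm above the counter, adjoins its right side (y -125 to -250 mm). The shut lid's top is 109 mm above the counter; it spans y +-125, x -110 to +105 mm.
- lid_hinge (a point): Point on the lid's hinge line, midway along it: 100 mm behind the grill's origin, 80 mm above the counter. The hinge line runs along the grill's y.
- grill_lid (a joint): Lid angle in rad: 0 shut (level), grows as the front rises; 60 degrees = 1.047. Stop at 1.85. The hinge is free, there is no spring or stay: the lid (about 0.5 to 0.9 kg) falls shut when let go at 60 degrees.
- lid_handle (a point): Grip point inside the handle, a black tongue at the middle of the lid's front edge: 28 mm wide (along the hinge line), 22 mm thick, last 60 mm free on both sides. The point is mid-width, mid-thickness, 27.5 mm from the front end, 255 mm in front of the hinge line and, shut, 92 mm above the counter. Held from above with a finger on each side, the tongue pivots between them as the lid rises.
- heat_dial (a joint): Dial angle in rad, grows clockwise seen from above, 0 to 4.71. At 0 the white pointer shows to the grill's front left, 135 degrees anticlockwise from the grill's x axis; at q it points 135 degrees - q from that axis. The orange dot (12 mm across, on the wing, 43 mm from the dial's axis) is at 3.14, to the back right. Stays where it is left; friction 0.06 N m.
- dial_grip (a point): Point on the dial's upright axis, 90 mm above the counter, at the height to grip: 40 mm in front of and 190 mm right of the grill's origin. The dial is a straight bar through its axis, 52 mm long, 14 mm wide, from 68 to 102 mm above the counter, on a disc 56 mm across, 8 mm thick. A white line along one half of the bar's top, to its end, is the pointer.
- salt_jar: Bystander, to be left alone: glass salt jar with a steel cap, 44 mm across, 85 mm tall. Origin under its centre.
- mug: Bystander, to be left alone: white mug, 76 mm across, 90 mm tall, handle to one side. Origin under its centre.
- spatula: Bystander, to be left alone: kitchen spatula lying flat, 260 mm long. Origin under its centre.
- spray_bottle: Bystander, to be left alone: red bottle with white cap, 60 mm across, 180 mm tall. Origin under its centre.
- pink_bowl: Bystander, to be left alone: pink bowl, 120 mm across, 60 mm tall. Origin under its centre.
- yellow_bowl: Bystander, to be left alone: yellow bowl, 120 mm across, 60 mm tall. Origin under its centre.
- plate: Bystander, to be left alone: white plate, 160 mm across, 20 mm tall. Origin under its centre.

How it is judged:
By the outcome, as a careful person would: the job done as asked, in the order asked, and still so for the second after the job is handed in, while the arm keeps its last pose, push and grip.
It also fails if it takes over 72 s, if anything falls off the work surface, if the arm or the gripper's body presses on something with over 40 N, if the wrist force passes 120 N, or if a joint passes its speed limit or range.

## Robot

A 6-joint arm with a two-finger parallel gripper is mounted at the origin on the work surface. World frame = base frame: x ahead of the robot, y to its left, z up, the work surface at z = 0. Lengths are in mm, angles in rad, forces in N, time in s.
With the tool pointing down it reaches from about 325 to 1000 mm from the base axis. Payload 5.1 kg.
Tool frame: the origin (TCP) lies at the very end of the fingers, on their centre line; the grasp point (between the pads) lies 19 mm behind it (env.hold_point_z is the z of the grasp point in the tool frame, in mm); z points along the fingers, y is the line along which they close (so a half turn about z gives the same grasp; the last joint's range is limited). The gripper opens to 85 mm and grips with 20 to 120 N. Pads are 22 mm wide; open, the fingers measure 114 mm over their backs; the gripper's body (76 mm by 85 mm) begins 54 mm behind the grasp point. The pads swing forward as they close: fully open they stand 13 mm farther back than shut.
Start: joints at [1.043, 0.124, 1.65, -0, 1.367, -0.083], TCP at [279.698, 586.731, 231.322] pointing down, gripper open.
Joint ranges: [-2.61, 2.61], [-1.02, 2.33], [0.03, 2.71], [-1.35, 4.49], [0.32, 2.68], [-2.91, 2.91]. Speed limits (rad/s): [2.57, 2.57, 3.14, 3.14, 3.14, 3.14].

## Interface

Orientations are given as a rotation vector (axis times angle).
In Python, from station import telemetry, read_camera, get_calibration, env gives the robot as it stands.
- The arm moves only by the tool apply_moves, never from a script. Its argument "steps" is a list of rows, each an object of numbers: "dx", "dy", "dz": the shift along the tool's x, y, z in mm; "rx", "ry", "rz": the turn, a rotation vector about the tool's x, y, z in rad. In form: [{"dx": .., "dy": .., "dz": .., "rx": .., "ry": .., "rz": ..}, ...]. A call has 1 to 5 rows; each row is the pose to reach, as a shift and turn from the pose commanded when the call began, along the tool's axes at that moment; what a row does not reach only later rows make up. A row lasts 1/10 s, in which the tool goes at most 50 mm and 8.59 degrees, less where a joint would pass 70% of its speed; a pose out of reach is approached as far as the arm can. A call with a gripper value outside its range is refused whole. "fingers" is the gripper's target within -1 to 1 (fully open at 1, half-way at 0, shut at -1), set as the call begins (left out, the last holds). The fingers move at their own pace and stop on an object; "squeeze" is the grip in N (left out, the last holds). Time passes only in rows, so rows that repeat a pose let the fingers close. It gives the time, the measured TCP pose, the force, the opening and the grip force at its end, in the units of the state.
- telemetry.sense(): the state, without advancing time (a new reading comes with each control period).
- read_camera(name): name is "side" or "top"; returns the picture (480x640x3 uint8, red, green, blue); there is no depth.
- get_calibration(name): a dict with "fx", "fy", "cx", "cy" (pixels), "position" and "rotation" of the camera in the world. Camera axes: x right, y up, looking along -z (the intrinsics and any distortion apply to the point x, -y, -z); pixel columns grow to the right and rows downward; lengths in mm; the calibration is good to about 2 mm. A picture is of the moment at which its call begins. get_calibration takes no time and is no camera call.
- env.hand_in(): hands the job in; it is judged then, once.
The state is a dict: "clock": time; "q": joint angles; "joint_vel": joint speeds; "effort": joint torques, N m; "position": TCP position; "tcp_rot": TCP orientation; "force": force on the tool from outside, world axes, zero at the start; "wrist_torque": the same for the moment, N m; "width": opening from 0.0 (shut) to 1.0 (fully open); "grip_force": force on a finger pad.
Only numpy, scipy, OpenCV 4.12 (cv2) and the standard library are available. Lean on these libraries where they do the work, as an engineer would, in place of code of your own. Each camera call takes 0.05 s, during which the arm holds its last target. There are 200 camera calls.

## Working session

There is one attempt and no reset: what is moved stays moved. The work goes in short steps, Python scripts to look and compute and a tool call to move; the robot and the scene stay as the last step left them, time stands still between calls to the robot, and variables do not carry over. Pictures are saved under pics/ and viewed, at most 10 in all, crops included, and the job is handed in when it is done.

Besides the shell and the picture viewer there is one more tool, called as name(argument=value, ...) on one line, values as JSON. apply_moves: Moves the arm, as the interface text tells. Its arguments: {"type":"object","properties":{"steps":{"type":"array"},"fingers":{"type":"number"},"squeeze":{"type":"number"}},"required":["steps"]}

```bash
ls; mkdir -p pics; python3 - <<'E'
from station import telemetry, read_camera, get_calibration, env
import cv2
for n in("top","side"):
    im=read_camera(n); cv2.imwrite(f"pics/{n}0.png",im[:,:,::-1]); print(n,get_calibration(n))
print(telemetry.sense(),env.hold_point_z)
E
```

```text
pics
top {'fx': 465.62215852846253, 'fy': 465.62215852846253, 'cx': 319.9089095555307, 'cy': 240.0873034024369, 'position': array([ 402.42593407,    8.305297  , 1362.78925926]), 'rotation': array([ 0.11515656, -0.09193168, -1.56275749])}
side {'fx': 476.6374490206366, 'fy': 476.6374490206366, 'cx': 314.6672246596909, 'cy': 238.9054520628611, 'position': array([   68.5695867 , -1192.07426986,   833.25539494]), 'rotation': array([ 1.0305483 , -0.21684378, -0.33945314])}
{'clock': 0.1, 'q': array([ 1.04341452e+00,  1.24470410e-01,  1.65155057e+00,  1.10916987e-05,
        1.36752485e+00, -8.25788163e-02]), 'joint_vel': array([-0.00129746, -0.00135518, -0.00278043, -0.00095963,  0.00077294,
       -0.00077084]), 'effort': array([ 6.18051909e-04, -4.24932182e+01, -3.66653860e+01, -2.03920230e-06,
        3.93586146e-03,  5.16382499e-06]), 'position': array([279.40862025, 586.25824168, 230.14844097]), 'tcp_rot': array([-6.92820776e-01, -3.06363273e+00,  2.92077042e-03]), 'force': array([ 0.19299889, -0.3644987 , -0.45450666]), 'wrist_torque': array([0.02742155, 0.04952484, 0.00260298]), 'grip_force': 0.0, 'width': 1.0017751958661203} -18.700000000000003
```

View pics/top0.png

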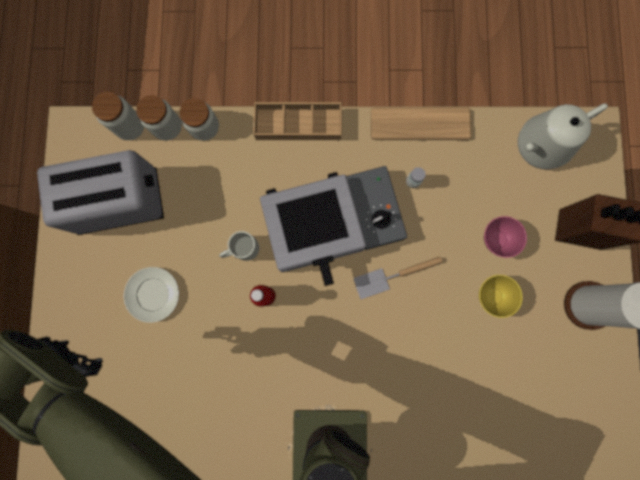

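View pics/side0.png

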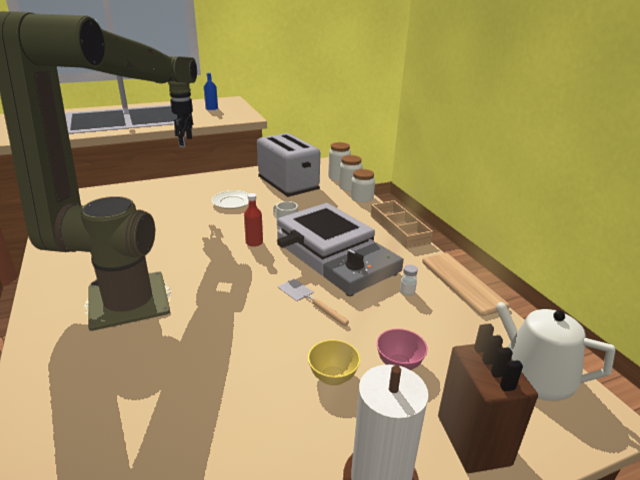

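The top view shows the grill near (313,220), its dial at (381,217), the dot at (389,206) and the handle at (326,272). The side view shows the dial at (356,258) and the handle at (290,238). Next I'll zoom in on the grill.

```bash
cat > h.py <<'E'
import numpy as np, cv2
from scipy.spatial.transform import Rotation as R
from station import telemetry, read_camera, get_calibration, env
def ray(n,px,z):
    c=get_calibration(n); u=np.atleast_2d(np.array(px,float))
    d=np.c_[(u[:,0]-c['cx'])/c['fx'],-(u[:,1]-c['cy'])/c['fy'],-np.ones(len(u))]
    d=R.from_rotvec(c['rotation']).apply(d); p=c['position']
    return p+d*((z-p[2])/d[:,2])[:,None]
def proj(n,P):
    c=get_calibration(n); v=R.from_rotvec(c['rotation']).inv().apply(np.atleast_2d(P)-c['position'])
    return np.c_[c['cx']-c['fx']*v[:,0]/v[:,2], c['cy']+c['fy']*v[:,1]/v[:,2]]
def crop(n,im,x0,y0,x1,y1,name,s=4):
    cv2.imwrite(f"pics/{name}.png",cv2.resize(im[y0:y1,x0:x1,::-1],None,fx=s,fy=s,interpolation=cv2.INTER_CUBIC))
E
python3 - <<'E'
from h import *
im=cv2.imread("pics/top0.png")[:,:,::-1]
crop("top",im,250,155,430,295,"grill",4)
hsv=cv2.cvtColor(im.copy(),cv2.COLOR_RGB2HSV)
m=((hsv[...,0]<12)&(hsv[...,1]>130)&(hsv[...,2]>120)).astype(np.uint8); m[:,:375]=0;m[:,400:]=0;m[:195]=0;m[215:]=0
y,x=np.nonzero(m);print("dot",len(x),x.mean(),y.mean(),ray("top",[(x.mean(),y.mean())],60))
# light grey lid blob
s=hsv[...,1];v=hsv[...,2]
print(im[225,270],im[195,365],im[186,380],im[250,300])
E
```

```text
dot 9 388.0 206.0 [[ 673.98944363 -164.88609163   60.        ]]
[135 132 134] [59 59 59] [84 85 86] [112 110 112]
```

View pics/grill.png

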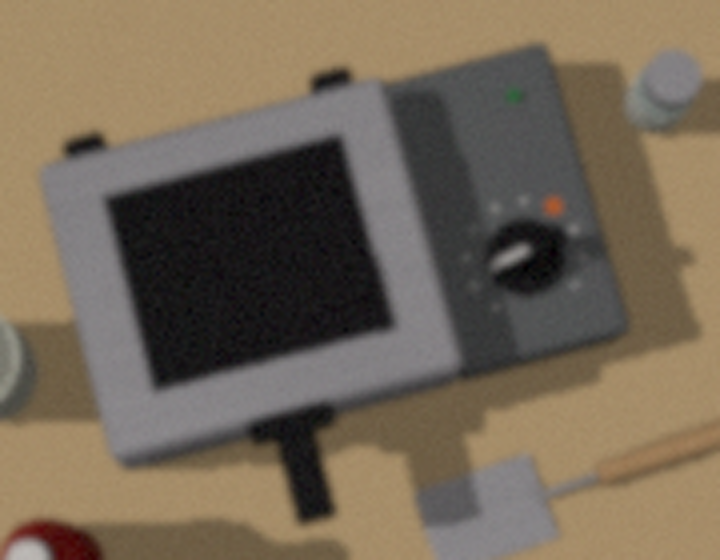

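The crop gives these positions: lid corners (41,172), (380,82) and (460,365), wing corners (545,45) and (625,330), dot (554,206), handle end centre about (315,517), and the white pointer aimed left-down. I'll fit the grill's planar pose to these.

```bash
python3 - <<'E'
from h import *
P=[((41,172),(105,125,109)),((380,82),(105,-125,109)),((460,363),(-110,-125,109)),((547,45),(110,-250,60)),((626,330),(-110,-250,60)),((554,206),(-9.6,-220.4,60)),((316,517),(-182.5,0,103))]
W=np.array([ray("top",[(a[0]/4+250,a[1]/4+155)],g[2])[0] for a,g in P]); G=np.array([g for _,g in P],float)
w=W[:,:2];g=G[:,:2]
def fit(w,g):
    a=w-w.mean(0);b=g-g.mean(0)
    th=np.arctan2((b[:,0]*a[:,1]-b[:,1]*a[:,0]).sum(),(a*b).sum())
    M=np.array([[np.cos(th),-np.sin(th)],[np.sin(th),np.cos(th)]]);return th,M,w.mean(0)-M@g.mean(0)
th,M,t=fit(w,g)
print("yaw",th,np.degrees(th),"t",t);print((w-(g@M.T+t)).round(1))
print("dial",M@[-40,-190]+t,"handle",M@[-155,0]+t,"hinge",M@[100,0]+t)
a=ray("top",[(250+493/4,155+268/4)],102)[0];b=ray("top",[(250+528/4,155+247/4)],102)[0]
d=(b-a)[:2];v=M.T@-d;print("pointer deg in grill",np.degrees(np.arctan2(v[1],v[0])),M.T@(a[:2]-t),M.T@(b[:2]-t))
# side check
D=M@[-40,-190]+t;H=M@[-155,0]+t;O=M@[-9.6,-220.4]+t
print(proj("side",[[*D,102],[*H,103],[*O,60]]))
im=cv2.imread("pics/side0.png")[:,:,::-1];crop("side",im,270,195,420,300,"side0c",5)
# bystanders (mug, bottle, jar)
E
```

```text
yaw 0.27019686700622364 15.481140117114217 t [621.10315731  50.52639118]
[[-3.9 -6.5]
 [-6.4  1.1]
 [ 5.4  4.5]
 [-3.3 -1.7]
 [ 1.9  4. ]
 [ 1.9 -1.8]
 [ 4.4  0.4]]
dial [ 633.2694442  -143.25694521] handle [471.72681041   9.15361042] hinge [717.47499401  77.2185078 ]
pointer deg in grill 105.91038022755131 [ -45.75261    -162.59443521] [ -38.01184685 -189.74992214]
[[354.79679165 253.74317099]
 [285.38880382 238.58441649]
 [368.49934746 267.04113065]]
```

View pics/side0c.png

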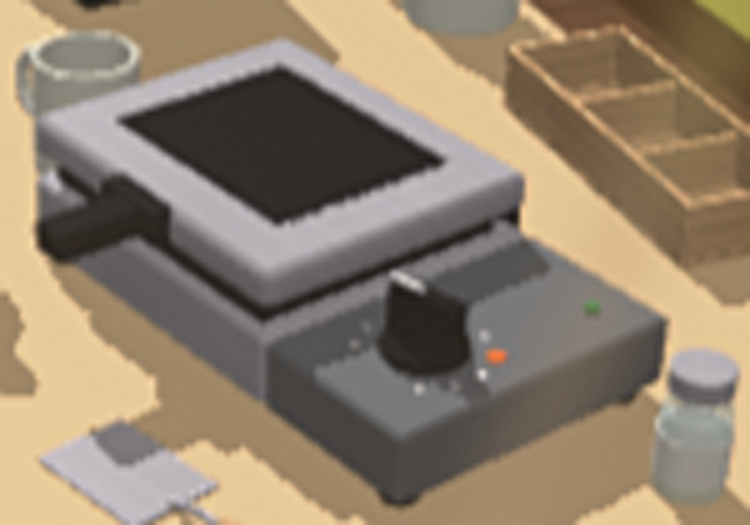

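```bash
cat >> h.py <<'E'
def goto(x,y,z,yang):
    """shift and turn in tool axes to TCP (x,y,z), tool down, closing line at yang deg (world)"""
    s=telemetry.sense(); C=R.from_rotvec(s['tcp_rot']); a=np.radians(yang)
    Y=np.array([np.cos(a),np.sin(a),0]);Z=np.array([0,0,-1.]);X=np.cross(Y,Z)
    T=R.from_matrix(np.c_[X,Y,Z])
    print("shift",C.inv().apply(np.array([x,y,z])-s['position']).round(1),"turn",(C.inv()*T).as_rotvec().round(4),"t",s['clock'])
E
python3 - <<'E'
from h import *
for n,p,z in(("jar",(417,176),85),("bottle",(257,296),180),("mug",(242,243),90)): print(n,ray("top",[p],z))
goto(279.4,586.3,300,64.5);goto(634,-143,300,29.5);goto(634,-143,150,29.5)
E
```

```text
jar [[ 754.98665277 -244.02327904   85.        ]]
bottle [[416.09214399 184.4367466  180.        ]]
mug [[562.21542539 242.88845012  90.        ]]
shift [  0.   -0.1 -69.9] turn [-0.0019 -0.0002  0.0003] t 0.1
shift [-633.9 -505.9  -69. ] turn [-1.900e-03  4.000e-04  6.111e-01] t 0.1
shift [-633.9 -505.6   81. ] turn [-1.900e-03  4.000e-04  6.111e-01] t 0.1
```

apply_moves(steps=[{"dz": -45},{"dx": -35,"dy": -28,"dz": -70,"rz": 0.1},{"dx": -70,"dy": -56,"dz": -70,"rz": 0.2},{"dx": -105,"dy": -84,"dz": -70,"rz": 0.3},{"dx": -140,"dy": -112,"dz": -70,"rz": 0.4}], fingers=0.3, squeeze=30)

```text
invalid input
```

```bash
python3 -c "
from h import *
goto(634,-143,300,29.5)"
```

```text
shift [-633.9 -505.9  -69. ] turn [-1.900e-03  4.000e-04  6.111e-01] t 0.1
```

apply_moves(steps=[{"dx": 0,"dy": 0,"dz": -45,"rx": 0,"ry": 0,"rz": 0},{"dx": -35,"dy": -28,"dz": -70,"rx": 0,"ry": 0,"rz": 0.1},{"dx": -70,"dy": -56,"dz": -70,"rx": 0,"ry": 0,"rz": 0.2},{"dx": -105,"dy": -84,"dz": -70,"rx": 0,"ry": 0,"rz": 0.3},{"dx": -140,"dy": -112,"dz": -70,"rx": 0,"ry": 0,"rz": 0.4}], fingers=0.3, squeeze=30)

```text
clock: 0.6
position: [358.2, 423.8, 301.1]
tcp_rot: [1.293, 2.863, -0.0]
force: [-0.2, -0.3, -0.7]
width: 0.648
grip_force: 0.0
```

```bash
python3 -c "
from h import *
goto(634,-143,300,29.5)"
```

```text
shift [-607.6 -167.9    1.2] turn [-1.000e-04  2.000e-04  2.077e-01] t 0.6
```

apply_moves(steps=[{"dx": -608,"dy": -168,"dz": 0,"rx": 0,"ry": 0,"rz": 0.21},{"dx": -608,"dy": -168,"dz": 0,"rx": 0,"ry": 0,"rz": 0.21},{"dx": -608,"dy": -168,"dz": 0,"rx": 0,"ry": 0,"rz": 0.21},{"dx": -608,"dy": -168,"dz": 0,"rx": 0,"ry": 0,"rz": 0.21},{"dx": -608,"dy": -168,"dz": 0,"rx": 0,"ry": 0,"rz": 0.21}])

```text
clock: 1.1
position: [468.3, 199.0, 301.0]
tcp_rot: [-1.581, -2.715, 0.0]
force: [0.9, -0.3, -0.0]
width: 0.648
grip_force: 0.0
```

```bash
python3 -c "
from h import *
goto(634,-143,300,29.5)"
```

```text
shift [-379.3  -24.7    0.9] turn [-0.0002 -0.0001  0.0013] t 1.1
```

apply_moves(steps=[{"dx": -379,"dy": -25,"dz": 0,"rx": 0,"ry": 0,"rz": 0},{"dx": -379,"dy": -25,"dz": 0,"rx": 0,"ry": 0,"rz": 0},{"dx": -379,"dy": -25,"dz": 0,"rx": 0,"ry": 0,"rz": 0},{"dx": -379,"dy": -25,"dz": 0,"rx": 0,"ry": 0,"rz": 0},{"dx": -379,"dy": -25,"dz": 0,"rx": 0,"ry": 0,"rz": 0}])

```text
clock: 1.6
position: [577.1, -26.1, 300.9]
tcp_rot: [-1.581, -2.714, 0.0]
force: [0.5, 1.5, 0.8]
width: 0.65
grip_force: 0.0
```

```bash
python3 -c "
from h import *
goto(634,-143,150,29.5)"
```

```text
shift [-129.8   -8.1  150.8] turn [-0.0003 -0.0005  0.0008] t 1.6
```

apply_moves(steps=[{"dx": -50,"dy": -3,"dz": 0,"rx": 0,"ry": 0,"rz": 0},{"dx": -100,"dy": -6,"dz": 0,"rx": 0,"ry": 0,"rz": 0},{"dx": -128,"dy": -8,"dz": 30,"rx": 0,"ry": 0,"rz": 0},{"dx": -128,"dy": -8,"dz": 80,"rx": 0,"ry": 0,"rz": 0},{"dx": -128,"dy": -8,"dz": 130,"rx": 0,"ry": 0,"rz": 0}], fingers=0)

```text
clock: 2.1
position: [633.5, -140.9, 170.2]
tcp_rot: [1.583, 2.712, 0.001]
force: [-0.1, -0.5, -0.6]
width: 0.499
grip_force: 0.0
```

```bash
python3 -c "
from h import *
s=telemetry.sense();print(s['position'])
goto(634,-143,73,29.5)
a=read_camera('top');b=read_camera('side')
crop('top',a,330,160,430,260,'x1',4)
crop('side',b,290,150,430,290,'x2',4)
A=cv2.imread('pics/x1.png');B=cv2.imread('pics/x2.png')
A=cv2.copyMakeBorder(A,0,B.shape[0]-A.shape[0],0,0,0) if B.shape[0]>A.shape[0] else A
o=np.hstack([A,B]);f=min(1,800/o.shape[1]);cv2.imwrite('pics/x3.png',cv2.resize(o,None,fx=f,fy=f))
"
```

```text
[ 633.54195548 -140.87202291  170.1658599 ]
shift [-2.  -0.8 97.2] turn [ 0.0012  0.0012 -0.0008] t 2.1
```

View pics/x3.png

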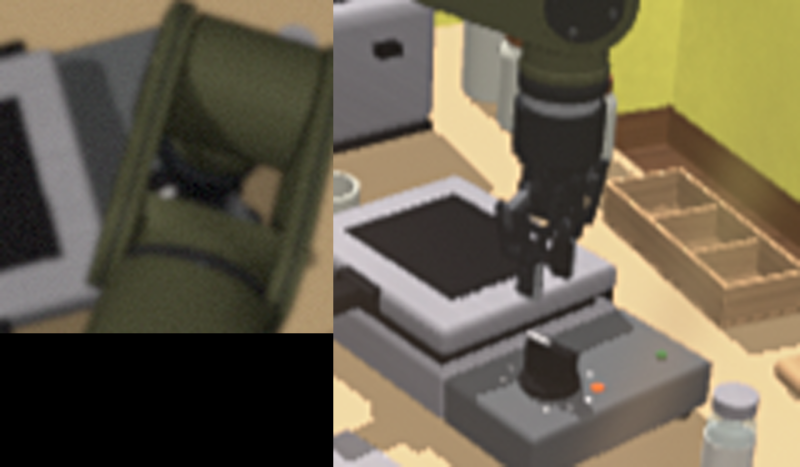

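The side picture shows the half-open fingers, around (545,280), straight above the dial, around (550,365), and closing across the bar. Going down.

apply_moves(steps=[{"dx": -2,"dy": -1,"dz": 30,"rx": 0,"ry": 0,"rz": 0},{"dx": -2,"dy": -1,"dz": 60,"rx": 0,"ry": 0,"rz": 0},{"dx": -2,"dy": -1,"dz": 80,"rx": 0,"ry": 0,"rz": 0},{"dx": -2,"dy": -1,"dz": 92,"rx": 0,"ry": 0,"rz": 0},{"dx": -2,"dy": -1,"dz": 97,"rx": 0,"ry": 0,"rz": 0}])

```text
clock: 2.7
position: [633.6, -141.5, 75.0]
tcp_rot: [1.58, 2.715, 0.0]
force: [-0.2, -0.1, -0.5]
width: 0.5
grip_force: 0.0
```

apply_moves(steps=[{"dx": 0,"dy": 0,"dz": 0,"rx": 0,"ry": 0,"rz": 0},{"dx": 0,"dy": 0,"dz": 0,"rx": 0,"ry": 0,"rz": 0},{"dx": 0,"dy": 0,"dz": 0,"rx": 0,"ry": 0,"rz": 0},{"dx": 0,"dy": 0,"dz": 0,"rx": 0,"ry": 0,"rz": 0},{"dx": 0,"dy": 0,"dz": 0,"rx": 0,"ry": 0,"rz": 0}], fingers=-1, squeeze=20)

```text
clock: 3.2
position: [635.9, -140.4, 76.5]
tcp_rot: [1.579, 2.71, 0.007]
force: [6.8, 5.6, -2.5]
width: 0.158
grip_force: 25.6
```

```bash
python3 -c "
from h import *
s=telemetry.sense();print(s)
goto(634,-143,73,29.5)"
```

```text
{'clock': 3.2, 'q': array([-0.30110249,  0.25871279,  1.76894154,  0.00382281,  1.10790021,
       -0.81864001]), 'joint_vel': array([-0.00084415, -0.00074659, -0.00061503, -0.00100032,  0.00075432,
        0.00119276]), 'effort': array([-4.01237637e+00, -4.60947776e+01, -3.18550336e+01, -1.44188326e+00,
        1.00315589e+00, -4.59186500e-02]), 'position': array([ 635.9038304 , -140.36472783,   76.54209922]), 'tcp_rot': array([1.57875694, 2.7101547 , 0.00735369]), 'force': array([ 6.76742486,  5.59208246, -2.45341314]), 'wrist_torque': array([ 0.71012625, -0.83501711, -0.0832828 ]), 'grip_force': 25.596041679382324, 'width': 0.15812520976739655}
shift [-1.3 -3.   3.5] turn [0.0066 0.0021 0.001 ] t 3.2
```

Closed on the bar: opening 13.4 mm, and the axis lies about 3 mm farther along tool y. I'll recentre and turn.

apply_moves(steps=[{"dx": 0,"dy": 3,"dz": 0,"rx": 0,"ry": 0,"rz": 0},{"dx": 0,"dy": 3,"dz": 0,"rx": 0,"ry": 0,"rz": 0.12},{"dx": 0,"dy": 3,"dz": 0,"rx": 0,"ry": 0,"rz": 0.24},{"dx": 0,"dy": 3,"dz": 0,"rx": 0,"ry": 0,"rz": 0.36},{"dx": 0,"dy": 3,"dz": 0,"rx": 0,"ry": 0,"rz": 0.48}], squeeze=25)

```text
clock: 3.7
position: [636.8, -140.0, 76.5]
tcp_rot: [2.185, 2.255, 0.002]
force: [0.2, 1.6, 2.0]
width: 0.152
grip_force: 26.5
```

```bash
python3 -c "
from h import *
s=telemetry.sense();print(s['q'][5],s['wrist_torque'],s['force'])
C=R.from_rotvec(s['tcp_rot']);print('force tool',C.inv().apply(s['force']))
goto(636,-140.4,75,29.5)"
```

```text
-0.33060817400214965 [0.27688733 0.204196   0.10587755] [0.18897319 1.6140577  2.02415935]
force tool [ 1.60687157  0.2439002  -2.02400362]
shift [-0.3 -0.8  1.5] turn [ 0.0021  0.0008 -0.4835] t 3.7
```

apply_moves(steps=[{"dx": 0,"dy": 0,"dz": 0,"rx": 0,"ry": 0,"rz": 0.14},{"dx": 0,"dy": 0,"dz": 0,"rx": 0,"ry": 0,"rz": 0.28},{"dx": 0,"dy": 0,"dz": 0,"rx": 0,"ry": 0,"rz": 0.42},{"dx": 0,"dy": 0,"dz": 0,"rx": 0,"ry": 0,"rz": 0.56},{"dx": 0,"dy": 0,"dz": 0,"rx": 0,"ry": 0,"rz": 0.7}])

```text
clock: 4.2
position: [637.8, -140.3, 76.5]
tcp_rot: [2.825, 1.367, 0.007]
force: [4.4, 0.6, -1.0]
width: 0.162
grip_force: 26.0
```

apply_moves(steps=[{"dx": 0,"dy": 0,"dz": 0,"rx": 0,"ry": 0,"rz": 0.14},{"dx": 0,"dy": 0,"dz": 0,"rx": 0,"ry": 0,"rz": 0.28},{"dx": 0,"dy": 0,"dz": 0,"rx": 0,"ry": 0,"rz": 0.42},{"dx": 0,"dy": 0,"dz": 0,"rx": 0,"ry": 0,"rz": 0.56},{"dx": 0,"dy": 0,"dz": 0,"rx": 0,"ry": 0,"rz": 0.7}])

```text
clock: 4.7
position: [638.5, -141.2, 76.5]
tcp_rot: [3.122, 0.315, 0.01]
force: [5.9, -2.8, -2.7]
width: 0.159
grip_force: 25.8
```

```bash
python3 -c "
from h import *
s=telemetry.sense();print(s['q'][5],s['wrist_torque'],s['force'])
C=R.from_rotvec(s['tcp_rot']);print('force tool',C.inv().apply(s['force']))
goto(636,-140.4,75,-119.5)
im=read_camera('side');crop('side',im,310,190,430,290,'s2',5)"
```

```text
1.0701991056145395 [-0.24592602 -0.76796601  0.05318417] [ 5.8924772  -2.79055503 -2.71431475]
force tool [5.19867802 3.90140766 2.76202002]
shift [-2.3 -1.3  1.5] turn [ 0.0015 -0.0074  0.7161] t 4.7
```

View pics/s2.png

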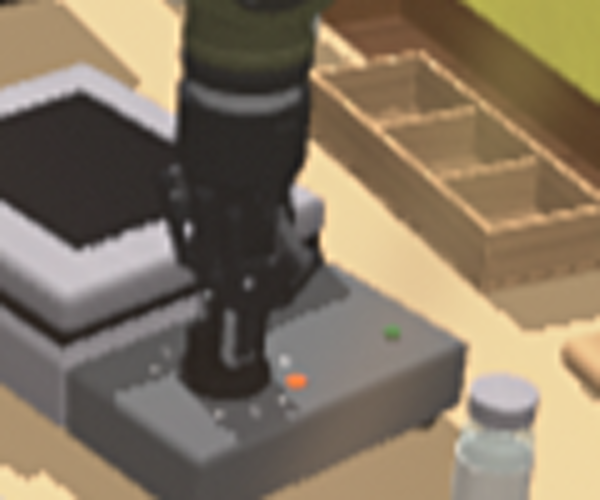

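The side view shows the fingers on the dial at (230,350), with the dot at (297,381). I'll finish the turn and settle.

apply_moves(steps=[{"dx": 1,"dy": 1,"dz": 0,"rx": 0,"ry": 0,"rz": 0.14},{"dx": 1,"dy": 1,"dz": 0,"rx": 0,"ry": 0,"rz": 0.28},{"dx": 1,"dy": 1,"dz": 0,"rx": 0,"ry": 0,"rz": 0.42},{"dx": 1,"dy": 1,"dz": 0,"rx": 0,"ry": 0,"rz": 0.56},{"dx": 1,"dy": 1,"dz": 0,"rx": 0,"ry": 0,"rz": 0.7}])

```text
clock: 5.25
position: [638.4, -142.4, 76.5]
tcp_rot: [3.043, -0.775, 0.007]
force: [0.6, -3.5, 1.9]
width: 0.158
grip_force: 26.2
```

apply_moves(steps=[{"dx": 0,"dy": 0,"dz": 0,"rx": 0,"ry": 0,"rz": 0.015},{"dx": 0,"dy": 0,"dz": 0,"rx": 0,"ry": 0,"rz": 0.015},{"dx": 0,"dy": 0,"dz": 0,"rx": 0,"ry": 0,"rz": 0.015}])

```text
clock: 5.55
position: [638.4, -142.4, 76.4]
tcp_rot: [3.04, -0.786, 0.007]
force: [1.3, -5.2, 5.4]
width: 0.159
grip_force: 26.7
```

```bash
python3 -c "
from h import *
s=telemetry.sense();print(s['q'][5],s['wrist_torque'],s['force'])
C=R.from_rotvec(s['tcp_rot']);print('force tool',C.inv().apply(s['force']))
goto(636,-140.4,75,-119.5)"
```

```text
1.7766903312234865 [-0.72576432 -0.02833809 -0.04054421] [ 1.25817832 -5.23511695  5.35329495]
force tool [ 3.66166211  3.97274821 -5.33448509]
shift [-3.  -0.6  1.4] turn [ 0.0006 -0.0045  0.0089] t 5.55
```

apply_moves(steps=[{"dx": 0,"dy": 0,"dz": 0,"rx": 0,"ry": 0,"rz": 0},{"dx": 0,"dy": 0,"dz": 0,"rx": 0,"ry": 0,"rz": 0},{"dx": 0,"dy": 0,"dz": 0,"rx": 0,"ry": 0,"rz": 0},{"dx": 0,"dy": 0,"dz": 0,"rx": 0,"ry": 0,"rz": 0}], fingers=0)

```text
clock: 5.95
position: [636.6, -140.4, 73.8]
tcp_rot: [-3.041, 0.789, 0.002]
force: [0.2, -0.3, 0.9]
width: 0.497
grip_force: 0.0
```

apply_moves(steps=[{"dx": 0,"dy": 0,"dz": -15,"rx": 0,"ry": 0,"rz": 0},{"dx": 0,"dy": 0,"dz": -50,"rx": 0,"ry": 0,"rz": 0},{"dx": 0,"dy": 0,"dz": -100,"rx": 0,"ry": 0,"rz": 0},{"dx": 0,"dy": 0,"dz": -150,"rx": 0,"ry": 0,"rz": 0},{"dx": 0,"dy": 0,"dz": -170,"rx": 0,"ry": 0,"rz": 0}])

```text
clock: 6.45
position: [639.3, -141.5, 253.0]
tcp_rot: [3.04, -0.789, 0.017]
force: [0.3, -0.5, 1.3]
width: 0.498
grip_force: 0.0
```

```bash
python3 -c "
from h import *
print('q6',telemetry.sense()['q'][5]);goto(473,10,245,-74.5)"
```

```text
q6 1.7787735948460415
shift [-219.1  -51.5    5.8] turn [ 0.0019 -0.0111 -0.7784] t 6.45
```

apply_moves(steps=[{"dx": -48,"dy": -11,"dz": 5,"rx": 0,"ry": 0,"rz": -0.14},{"dx": -96,"dy": -22,"dz": 5,"rx": 0,"ry": 0,"rz": -0.28},{"dx": -144,"dy": -33,"dz": 5,"rx": 0,"ry": 0,"rz": -0.42},{"dx": -190,"dy": -44,"dz": 5,"rx": 0,"ry": 0,"rz": -0.56},{"dx": -219,"dy": -51,"dz": 5,"rx": 0,"ry": 0,"rz": -0.7}], fingers=0.4)

```text
clock: 6.95
position: [468.4, 11.9, 240.3]
tcp_rot: [-3.126, -0.312, -0.002]
force: [0.1, -0.4, 0.3]
width: 0.701
grip_force: 0.0
```

apply_moves(steps=[{"dx": 0,"dy": 0,"dz": 0,"rx": 0,"ry": 0,"rz": -0.07},{"dx": 0,"dy": 0,"dz": 0,"rx": 0,"ry": 0,"rz": -0.07}])

```text
clock: 7.15
position: [470.1, 10.9, 240.8]
tcp_rot: [3.114, 0.412, 0.004]
force: [0.3, -0.0, -0.4]
width: 0.7
grip_force: 0.0
```

```bash
python3 -c "
from h import *
print('q6',telemetry.sense()['q'][5]);goto(474,10,120,-74.5);goto(474,10,73,-74.5)
a=read_camera('top');b=read_camera('side')
cv2.imwrite('pics/t9.png',a[:,:,::-1]);cv2.imwrite('pics/s9.png',b[:,:,::-1])
crop('top',a,340,170,420,250,'y1',5);crop('side',b,270,180,350,260,'y2',5)
cv2.imwrite('pics/y3.png',np.hstack([cv2.imread('pics/y1.png'),cv2.imread('pics/y2.png')]))"
```

```text
q6 1.216518018056161
shift [  3.3   1.8 120.8] turn [ 0.0008 -0.0023 -0.0073] t 7.15
shift [  3.2   1.7 167.8] turn [ 0.0008 -0.0023 -0.0073] t 7.15
```

View pics/y3.png

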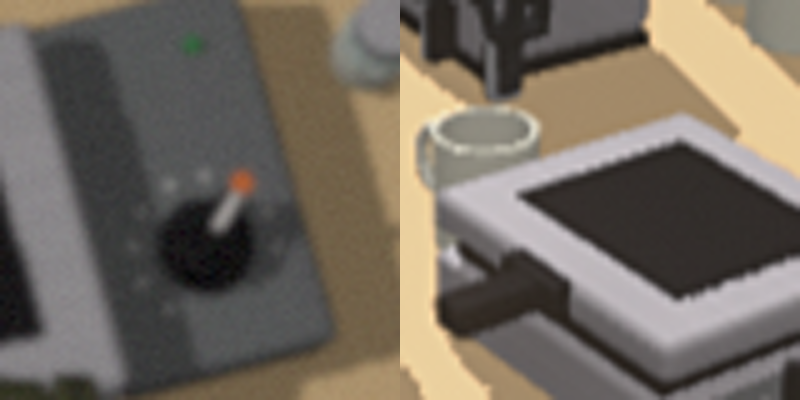

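The top view shows the white pointer from (215,230) to (238,190), heading for the dot at (242,183). Since the pointer top and the dot are at different heights, I'll check the angle numerically.

```bash
python3 -c "
from h import *
a=cv2.imread('pics/t9.png')[:,:,::-1].astype(float)
g=a[205:219,380:392].min(2); print(g.astype(int))
r=a[196:214,380:396]; m=r[...,0]-r[...,2]; m=np.where(m>60,m,0);yy,xx=np.mgrid[196:214,380:396]
dot=((m*xx).sum()/m.sum(),(m*yy).sum()/m.sum());D=ray('top',[dot],60)[0];print('dot',dot,D)
for p,q in (((215,230),(238,190)),):
  A,B=ray('top',[(340+p[0]/5,170+p[1]/5),(340+q[0]/5,170+q[1]/5)],102)
  d=B-A;print('pointer ang',np.degrees(np.arctan2(d[1],d[0])),A,B)
yy,xx=np.mgrid[205:219,380:392];w=np.where(g>75,g-60,0)
P=ray('top',np.c_[xx[w>0],yy[w>0]],102)[:,:2];W=w[w>0];c=(P*W[:,None]).sum(0)/W.sum();Q=P-c
l,v=np.linalg.eigh((Q*W[:,None]).T@Q);print('pca ang',np.degrees(np.arctan2(v[1,1],v[0,1])),c,l)
for ax in ((634,-143),(637.5,-141.5)):
  print('dot from axis',np.degrees(np.arctan2(D[1]-ax[1],D[0]-ax[0])),np.hypot(D[1]-ax[1],D[0]-ax[0]),'ptr c',np.degrees(np.arctan2(c[1]-ax[1],c[0]-ax[0])))
"
```

```text
[[111 110  96  85  83  81  69  64  54  62  73  82]
 [ 99 100  91  84  85  80  71  53  53  55  70  84]
 [ 88  89  85  79  78  75  80  71  62  62  72  82]
 [ 83  79  79  73  69  88 104 101  87  73  78  84]
 [ 66  64  60  62  74 105 129 121  94  79  78  85]
 [ 46  42  43  57  91 128 137 119  86  74  67  76]
 [ 23  27  39  71 116 140 131  99  68  59  59  68]
 [ 25  30  57  96 132 139 118  76  52  50  60  63]
 [ 22  39  75 119 141 127  92  53  34  45  53  61]
 [ 15  54  90 126 130 107  68  31  17  34  47  58]
 [ 20  47  84 111 104  78  38  21  13  24  40  52]
 [ 21  37  57  73  64  48  19  19  11  29  39  49]
 [ 20  18  31  38  31  22  22  18  12  16  33  48]
 [ 19  23  19  21  17  17  14  12  13  16  31  47]]
dot (np.float64(387.98655913978496), np.float64(205.8736559139785)) [ 674.35542748 -164.85259518   60.        ]
pointer ang -29.901976246178773 [ 637.22024102 -145.24852055  102.        ] [ 659.62544593 -158.13311313  102.        ]
pca ang -174.22722454029 [ 654.19725703 -150.24918794] [124678.37731604 171953.26165924]
dot from axis -28.4356890643932 45.89222638930153 ptr c -19.74404851938084
dot from axis -32.3594522100372 43.63102378060645 ptr c -27.654068026463396
```

```bash
python3 -c "
from h import *
a=cv2.imread('pics/t9.png')[:,:,::-1].astype(float)
g=a[:,:,:].min(2)[208:216,381:390];yy,xx=np.mgrid[208:216,381:390]
w=np.clip(g-75,0,None)
cx=(w*xx).sum(1)/w.sum(1);print(cx.round(2))
k=np.polyfit(np.arange(209,215),cx[1:7],1)
A,B=ray('top',[(np.polyval(k,215),215),(np.polyval(k,208),208)],102);d=B-A
print(np.degrees(np.arctan2(d[1],d[0])),A,B)
"
```

```text
[386.01 386.43 385.9  385.34 384.71 384.23 383.68 383.34]
-28.9882143426586 [ 640.01081978 -145.58426863  102.        ] [ 659.61945633 -156.44824117  102.        ]
```

apply_moves(steps=[{"dx": 4,"dy": 1,"dz": 40,"rx": 0,"ry": 0,"rz": 0},{"dx": 4,"dy": 1,"dz": 80,"rx": 0,"ry": 0,"rz": 0},{"dx": 4,"dy": 1,"dz": 120,"rx": 0,"ry": 0,"rz": 0},{"dx": 4,"dy": 1,"dz": 150,"rx": 0,"ry": 0,"rz": 0},{"dx": 4,"dy": 1,"dz": 167,"rx": 0,"ry": 0,"rz": 0}])

```text
clock: 7.75
position: [473.0, 9.9, 69.1]
tcp_rot: [-3.114, -0.406, 0.008]
force: [0.6, -0.2, 0.2]
width: 0.705
grip_force: 0.0
```

```bash
python3 -c "
from h import *
goto(474,10,73,-74.5)
b=read_camera('side');crop('side',b,250,170,370,270,'s10',5)"
```

```text
shift [ 1.   0.1 -3.9] turn [-0.0018  0.0048 -0.0111] t 7.75
```

View pics/s10.png

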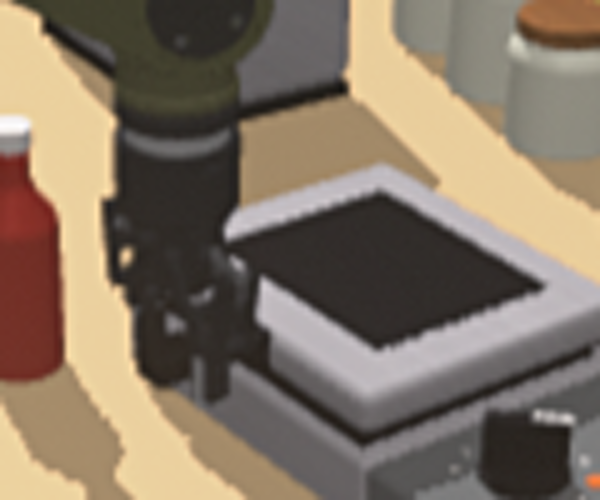

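The pointer lies at -29.0°, within about 1° of the dot's direction. The side view shows the fingers either side of the handle around (195,350), clear of the bottle at (25,250). Closing.

apply_moves(steps=[{"dx": 1,"dy": 0,"dz": -2,"rx": 0,"ry": 0,"rz": 0},{"dx": 1,"dy": 0,"dz": -2,"rx": 0,"ry": 0,"rz": 0},{"dx": 1,"dy": 0,"dz": -2,"rx": 0,"ry": 0,"rz": 0},{"dx": 1,"dy": 0,"dz": -2,"rx": 0,"ry": 0,"rz": 0},{"dx": 1,"dy": 0,"dz": -2,"rx": 0,"ry": 0,"rz": 0}], fingers=-1, squeeze=50)

```text
clock: 8.3
position: [476.9, 11.3, 76.4]
tcp_rot: [-3.114, -0.41, -0.005]
force: [-1.2, 5.2, 3.5]
width: 0.316
grip_force: 50.3
```

```bash
python3 -c "
from h import *
s=telemetry.sense();print(s['q'],s['wrist_torque'],s['force'])
goto(474,10,73,-74.5)
C=R.from_rotvec(s['tcp_rot']);print(C.as_matrix().round(3), C.apply([0,0,-18.7])+s['position'])"
```

```text
[-9.00651291e-02 -1.13149422e-01  2.16404234e+00  2.08179661e-03
  1.08773774e+00  1.21810596e+00] [0.81479408 0.18936208 0.15295632] [-1.21017138  5.16476287  3.50118169]
shift [-3.1  0.5  3.4] turn [-0.0007 -0.0034 -0.0089] t 8.3
[[ 0.966  0.259  0.003]
 [ 0.259 -0.966  0.002]
 [ 0.003 -0.001 -1.   ]] [476.83022052  11.23121795  95.13263003]
```

apply_moves(steps=[{"dx": 1,"dy": 0,"dz": -13,"rx": 0,"ry": 0,"rz": 0},{"dx": 4.5,"dy": 0,"dz": -35,"rx": 0,"ry": 0,"rz": 0},{"dx": 11,"dy": 0,"dz": -60.5,"rx": 0,"ry": 0,"rz": 0},{"dx": 20,"dy": 0,"dz": -85,"rx": 0,"ry": 0,"rz": 0},{"dx": 32,"dy": 0,"dz": -109,"rx": 0,"ry": 0,"rz": 0}])

```text
clock: 8.8
position: [505.9, 19.3, 183.8]
tcp_rot: [-3.114, -0.411, 0.002]
force: [4.6, 2.8, -8.7]
width: 0.315
grip_force: 50.0
```

```bash
python3 -c "
from h import *
s=telemetry.sense();C=R.from_rotvec(s['tcp_rot']);print(s['force'],s['wrist_torque'],s['tcp_rot']);print('ftool',C.inv().apply(s['force']))
p=C.apply([0,0,-18.7])+s['position'];print(p, p-np.array([476.8,11.2,95.1]))"
```

```text
[ 4.58839419  2.83061375 -8.71951952] [ 0.39259989 -0.16735743  0.24969419] [-3.11389320e+00 -4.10500424e-01  2.08285842e-03]
ftool [ 5.17579997 -1.53675311  8.71465665]
[505.88864965  19.24264116 202.49821623] [ 29.08864965   8.04264116 107.39821623]
```

apply_moves(steps=[{"dx": 14,"dy": 0,"dz": -22,"rx": 0,"ry": 0,"rz": 0},{"dx": 30.5,"dy": 0,"dz": -43,"rx": 0,"ry": 0,"rz": 0},{"dx": 49,"dy": 0,"dz": -62,"rx": 0,"ry": 0,"rz": 0},{"dx": 69.5,"dy": 0,"dz": -78.5,"rx": 0,"ry": 0,"rz": 0},{"dx": 87.5,"dy": 0,"dz": -91,"rx": 0,"ry": 0,"rz": 0}])

```text
clock: 9.3
position: [590.2, 42.5, 275.3]
tcp_rot: [-3.113, -0.411, 0.006]
force: [-2.8, 3.6, -4.3]
width: 0.314
grip_force: 54.2
```

apply_moves(steps=[{"dx": 0,"dy": 0,"dz": 0,"rx": 0,"ry": 0,"rz": 0},{"dx": 0,"dy": 0,"dz": 0,"rx": 0,"ry": 0,"rz": 0}])

```text
clock: 9.5
position: [591.4, 42.8, 276.0]
tcp_rot: [-3.112, -0.41, -0.003]
force: [-2.2, 4.9, 0.9]
width: 0.319
grip_force: 54.8
```

```bash
python3 -c "
from h import *
s=telemetry.sense();C=R.from_rotvec(s['tcp_rot']);print('ftool',C.inv().apply(s['force']),s['wrist_torque'])
p=C.apply([0,0,-18.7])+s['position'];d=p-np.array([476.8,11.2,95.1]);print(p,d,np.hypot(*d[:2]))
b=read_camera('side');cv2.imwrite('pics/s11.png',b[:,:,::-1]);crop('side',b,250,110,410,270,'s11c',3.7)"
```

```text
ftool [-0.84144556 -5.33307853 -0.85830731] [0.82093712 0.11362002 0.00092625]
[591.39516629  42.75954433 294.65186581] [114.59516629  31.55954433 199.55186581] 118.86150333348759
```

View pics/s11c.png

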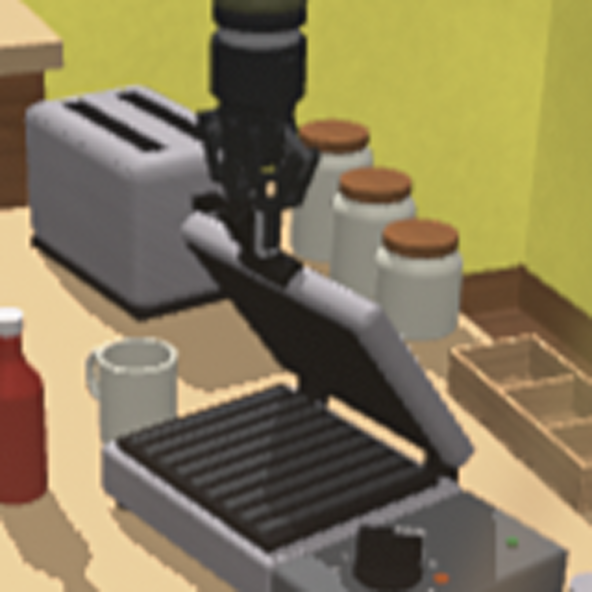

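The lid is up to about 55°, held at (265,230) in the crop; the dial and the mug are undisturbed. Last 5°.

apply_moves(steps=[{"dx": 7,"dy": 0,"dz": -4.5,"rx": 0,"ry": 0,"rz": 0},{"dx": 14,"dy": 0,"dz": -8,"rx": 0,"ry": 0,"rz": 0},{"dx": 19.5,"dy": 0,"dz": -11,"rx": 0,"ry": 0,"rz": 0},{"dx": 19.5,"dy": 0,"dz": -11,"rx": 0,"ry": 0,"rz": 0},{"dx": 19.5,"dy": 0,"dz": -11,"rx": 0,"ry": 0,"rz": 0}])

```text
clock: 10.05
position: [608.6, 47.5, 285.9]
tcp_rot: [-3.113, -0.41, 0.005]
force: [-4.5, 4.3, 0.1]
width: 0.319
grip_force: 55.4
```

```bash
python3 -c "
from h import *
s=telemetry.sense();C=R.from_rotvec(s['tcp_rot']);print('ftool',C.inv().apply(s['force']),s['wrist_torque'],abs(s['joint_vel']).max())
p=C.apply([0,0,-18.7])+s['position'];d=p-np.array([476.8,11.2,95.1]);h=np.hypot(*d[:2]);c=np.hypot(h,d[2]);print(p,h,d[2])
print('phi chord dir',2*(90-np.degrees(np.arctan2(d[2],h))-3.4),'len',2*np.degrees(np.arcsin(c/2/252.4)),'z',np.degrees(np.arcsin((p[2]-80)/252.4))-3.4)
# dirs of lid side edge in side image
b=read_camera('side');a=read_camera('top');crop('side',b,250,110,410,270,'s12',2.4);crop('top',a,250,130,430,290,'t12',2.4)
cv2.imwrite('pics/st12.png',np.hstack([cv2.imread('pics/s12.png'),cv2.imread('pics/t12.png')])[:600,:800])"
```

```text
ftool [-3.24032227 -5.35889357 -0.11306349] [0.5248096  1.07521482 0.0034027 ] 0.005237152734195569
[608.6497881   47.51702622 304.62516426] 136.7599832368818 209.5251642579801
phi chord dir 59.46608475173609 len 59.42627961883309 z 59.467852710704754
```

View pics/st12.png

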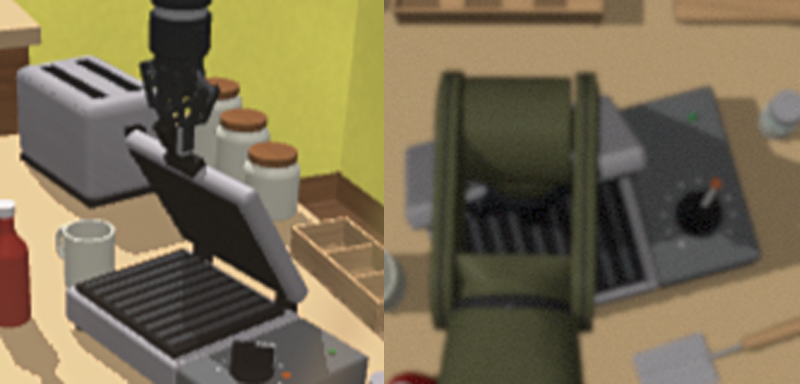

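The lid stands near 59.5°, and the pointer is at the dot at (715,185) in the right half. A small nudge, a settle, then hand in.

apply_moves(steps=[{"dx": 3,"dy": 0,"dz": -1.5,"rx": 0,"ry": 0,"rz": 0},{"dx": 3,"dy": 0,"dz": -1.5,"rx": 0,"ry": 0,"rz": 0},{"dx": 3,"dy": 0,"dz": -1.5,"rx": 0,"ry": 0,"rz": 0},{"dx": 3,"dy": 0,"dz": -1.5,"rx": 0,"ry": 0,"rz": 0},{"dx": 3,"dy": 0,"dz": -1.5,"rx": 0,"ry": 0,"rz": 0}])

```text
clock: 10.65
position: [611.2, 48.2, 287.3]
tcp_rot: [-3.113, -0.411, 0.006]
force: [-4.7, 4.6, 0.0]
width: 0.317
grip_force: 55.3
```

```bash
python3 -c "
from h import *
s=telemetry.sense();print(s['position'],abs(s['joint_vel']).max(),s['grip_force'])
z=s['position'][2]+18.7;print(np.degrees(np.arcsin((z-80)/252.4))-3.4)
print(env.hand_in())"
```

```text
[611.15609402  48.24537532 287.27432736] 0.002675438951794296 55.31506419181824
60.14729938849863
the job is handed in; nothing more can be done
None
```

The job is handed in, with no verdict returned: the dial was turned to within about 1° of the orange dot and let go with the lid shut, and the lid is now held at rest at about 60°, with nothing around the grill visibly moved.

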